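# Clear the die press and load the next cork blank

### The job

Draw the die press's cutting-board carriage fully out, throw every cork offcut, on the board and on the bench, into the scrap bin and lay the good D-shaped heel lifts flat, side by side, in the shallow parts tray. When all that is cleared, lay the fresh rectangular cork blank flat in the middle of the cutting board, squared up with it, and slide the carriage fully home under the press head. Leave the glue tin and the roll of tape where they are.

Things in the scene. Friction and masses are not known exactly. Their poses are not given: they have to be found in the camera images.
- carriage (a joint): Draw of the press's sliding cutting-board carriage: 0 m = fully home under the press head, 0.25 m = fully out against its end stop. It slides along the +y axis of board (away from the press column), stays where it is left, and needs about 4 N at slow speed (25 mm/s adds 0.3 N). It starts part drawn, at 0.09 to 0.13.
- board (a point): Centre of the top of the white cutting board on the green die press's carriage; moves with it, 75 mm above the bench; z up, y along the slide (outwards), x across. Board 300 (x) by 260 (y) mm, rim lip 6 mm high. When home it is covered by the head (reaching 65 mm outwards of the board centre) with platen and dies 80 mm above it: things on it can be reached only with the carriage out.
- grip (a point): On the axis of the carriage's upright black round hand grip (28 mm diameter, 66 mm tall, from 55 to 121 mm above the bench), at 105 mm above the bench; it stands on a 10 mm thick steel bracket 185 mm outwards of the board centre, on its midline. Can be pinched from above in any direction. The press head and column behind it stand 320 mm high.
- bin: Grey open scrap bin, fixed to the bench, 160 (x) by 200 (y) by 80 mm high, walls and floor 4 mm. Origin: centre of its underside.
- tray: Shallow plywood parts tray, fixed to the bench, 160 (x) by 200 (y) by 22 mm high, walls and floor 4 mm. Origin: centre of its underside.
- lift1: Good part: D-shaped heel lift, 64 (x) by 54 (y) mm, straight edge at x = -32 mm, sides parallel (54 mm apart) from there to about x = +5 mm, then a round end at +x. Cork, 24 mm thick; origin at mid-thickness; z is the thickness. Lies on the board at the start. Grip it across y, some 8 mm towards -x of the origin.
- lift2: As lift1: a second D-shaped heel lift, same size and axes, also on the board.
- hook: Waste offcut, L shape: bar 80 by 22 mm from x = -46 to +34 mm, y within 11, with a leg 22 wide at its -x end that reaches to y = +45 mm. Cork, 24 mm thick; origin at mid-thickness; z is the thickness. On the board, may be absent (None).
- fork: Waste offcut, U shape: bar 84 (x) by 20 (y) mm centred on the origin, a prong 16 wide at each end that reaches to y = +34 mm. Cork, 24 mm thick; origin at mid-thickness; z is the thickness. On the board, may be absent (None).
- stub: Waste offcut, short block: 66 (x) by 34 (y) mm centred on the origin, with a ragged skewed end that reaches to x = +50 mm. Cork, 24 mm thick; origin at mid-thickness; z is the thickness. On the board, may be absent (None).
- strip: Waste offcut, long strip: 124 (x) by 26 (y) mm centred on the origin, with a small spur near its +x end reaching to y = +27 mm. Cork, 24 mm thick; origin at mid-thickness; z is the thickness. On the bench, may be absent (None).
- arc: Waste offcut, bow shape: straight middle 54 (x) by 24 (y) mm centred on the origin, both ends bent 0.6 rad towards +y, about 106 by 50 mm over all. Cork, 24 mm thick; origin at mid-thickness; z is the thickness. On the bench, may be absent (None).
- corner: Waste offcut, big L: bar 100 (x) by 26 (y) mm centred on the origin, with a leg 26 wide at its +x end that reaches to y = +52 mm. Cork, 24 mm thick; origin at mid-thickness; z is the thickness. On the bench, may be absent (None).
- blank: Cork: the fresh blank, a plain rectangular cork block 150 (x) by 64 (y) by 24 mm thick, lying on the bench; origin at its very centre.
- glue_tin: Bystander: upright tin, 68 mm diameter, 65 mm tall; origin at the centre of its underside.
- tape: Bystander: small roll of tape, 60 mm diameter, 20 mm high, lying flat; origin at the centre of its underside.
Mind the look-alikes: they are no part of the job. What is shaped like the stub but pink or yellow is not meant.

How it is judged:
By the outcome, as a careful person would: the job done as asked, in the order asked, and still so for the second after the job is handed in, with the robot touching nothing.
Of hook, fork, stub, strip, arc, corner only 3 to 5 are there at a start; the rules pass over those that are not, and their reading is None.
At some moment in a run one of hook, fork, stub, strip, arc, corner may be knocked a few centimetres aside while the robot is not near it.
Once in a run the grip may slacken for a moment while it holds something.
It also fails if it takes over 210 s, if anything falls off the work surface, if the arm or the gripper's body presses on something with over 40 N, if the wrist force passes 120 N, or if a joint passes its speed limit or range.

### The arm

A 6-joint arm with a two-finger parallel gripper is mounted at the origin on the work surface. World frame = base frame: x ahead of the robot, y to its left, z up, the work surface at z = 0. Lengths are in m, angles in rad, forces in N, time in s.
With the tool pointing down it reaches from about 0.425 to 1.125 m from the base axis. Payload 14.9 kg.
Tool frame: the origin (TCP) lies on the centre line of the jaws, within the pads' length; the fingertips stand 17 mm ahead of it and the grasp point (between the pads) lies 2 mm behind it; z points along the fingers, y is the direction in which the jaws open and shut (so a half turn about z gives the same grasp; the last joint's range is limited). The gripper opens to 91 mm and grips with 3 to 60 N. Pads are 32 mm wide; open, the fingers measure 118 mm over their backs; the gripper's body (76 mm by 178 mm) begins 60 mm behind the grasp point.
Start: joints at [-1.361, 0.379, 1.734, -0, 1.028, -0.033], TCP at [0.168, -0.679, 0.231] pointing down, gripper open.
Joint ranges: [-2.77, 2.77], [-0.74, 2.19], [0, 2.66], [-1.06, 4.2], [0.31, 2.87], [-3.08, 3.08]. Speed limits (rad/s): [1.89, 1.89, 2.39, 3.14, 3.14, 3.14].

### API

Orientations are given as a unit quaternion [w, x, y, z].
In Python, from rig import read_state, get_image, job_done gives the robot as it stands.
- The arm moves only by the tool carry_out, never from a script. Its argument "rows" is one flat list of numbers, 4 for each row, row after row: the shift along the world's x, y, z in mm, then the turn about the world's z in degrees. In form: [dx, dy, dz, roll, dx, dy, dz, roll, ...]. A call has exactly 10 rows; each row is the pose to reach, as a shift and turn from the pose measured when the call began; what a row does not reach only later rows make up. A row lasts 1/12 s, in which the tool goes at most 41.7 mm and 7.16 degrees, less where a joint would pass 70% of its speed; a pose out of reach is approached as far as the arm can. A call with a gripper value outside its range is refused whole. "jaw" is the closure in counts, from 0 (fully open) to 255 (shut), set as the call begins (left out, the last holds). The fingers move at their own pace and stop on an object; "newtons" is the grip in N (left out, the last holds). Time passes only in rows, so rows that repeat a pose let the fingers close, or fill a call up. It gives the time, the measured TCP pose, the force and the opening at its end, in the units of the state.
- read_state(): the state, without advancing time (a new reading comes with each control period).
- get_image(name): name is "scene" or "side" or "wrist"; returns a dict with "pixels" (480x640x3 uint8, red, green, blue), "K" (3x3 intrinsics, pixels), "R" (3x3) and "t" (3): a world point X has camera coordinates R X + t. Camera axes: x right, y down, z forward; pixel columns grow to the right and rows downward; lengths in m; the calibration is good to about 2 mm. A picture is of the moment at which its call begins. There is no depth.
- job_done(): hands the job in, once; it reports no verdict.
The state is a dict: "clock": time; "q": joint angles; "joint_velocities": joint speeds; "effort": joint torques, N m; "tcp_pos": TCP position; "tcp_rot": TCP orientation; "contact_force": force on the tool from outside, world axes, zero at the start; "ft_torque": the same for the moment, N m; "width": finger opening in m.
Only numpy, scipy, OpenCV 4.12 (cv2) and the standard library are available. Lean on these libraries where they do the work, as an engineer would, in place of code of your own. Each camera call takes 0.05 s, during which the arm holds its last target. There are 200 camera calls.

## Working session

There is one attempt and no reset: what is moved stays moved. The work goes in short steps, Python scripts to look and compute and a tool call to move; the robot and the scene stay as the last step left them, time stands still between calls to the robot, and variables do not carry over. Pictures are saved under pics/ and viewed, about 12 in all and at most 16, crops included, and the job is handed in when it is done.

Besides the shell and the picture viewer there is one more tool, called after ">>>" as name(argument=value, ...), one argument or row to a line, values as JSON. carry_out: Moves the arm, as the interface text tells. Its arguments: {"type":"object","properties":{"rows":{"type":"array"},"jaw":{"type":"number"},"newtons":{"type":"number"}},"required":["rows"]}

```bash
mkdir -p pics; ls; cat > h.py <<'E'
import numpy as np, cv2
from rig import read_state, get_image, job_done
def snap(cam,name=None):
    d=get_image(cam); im=np.ascontiguousarray(d["pixels"][:,:,::-1])
    if name: cv2.imwrite(f"pics/{name}.png",im)
    np.savez(f"last_{cam}.npz",im=im,K=d["K"],R=d["R"],t=d["t"]); return dict(im=im,K=np.array(d["K"]),R=np.array(d["R"]),t=np.array(d["t"]))
def load(cam): return dict(np.load(f"last_{cam}.npz"))
def ray(d,px,z):
    p=np.atleast_2d(px).astype(float); v=np.c_[p,np.ones(len(p))]@np.linalg.inv(d["K"]).T@d["R"]
    c=-d["R"].T@d["t"]; return c+v*((z-c[2])/v[:,2])[:,None]
def proj(d,X):
    c=np.atleast_2d(X)@d["R"].T+d["t"]; c=c@d["K"].T; return c[:,:2]/c[:,2:]
E
python3 - <<'E'
from h import *
s=read_state(); print({k:np.round(v,3) for k,v in s.items()})
for c in("scene","side","wrist"):
    d=snap(c,c+"0"); print(c,np.round(-d["R"].T@d["t"],3),np.round(d["K"][0,0]))
E
```

```text
pics
{'clock': np.float64(0.0), 'q': array([-1.361,  0.379,  1.735,  0.   ,  1.028, -0.033]), 'joint_velocities': array([ 0.001,  0.   , -0.002, -0.002,  0.001,  0.001]), 'effort': array([ 1.0000e-03, -7.6373e+01, -4.3437e+01,  6.5000e-02,  4.3000e-02,
       -0.0000e+00]), 'tcp_pos': array([ 0.168, -0.679,  0.23 ]), 'tcp_rot': array([-0.001,  0.993,  0.121, -0.   ]), 'contact_force': array([ 0.617, -0.477, -0.313]), 'ft_torque': array([ 0.03 , -0.023, -0.006]), 'width': np.float64(0.091)}
scene [1.134 0.279 1.114] 494.0
side [1.168 0.059 1.104] 577.0
wrist [ 0.235 -0.663  0.383] 432.0
```

View pics/scene0.png

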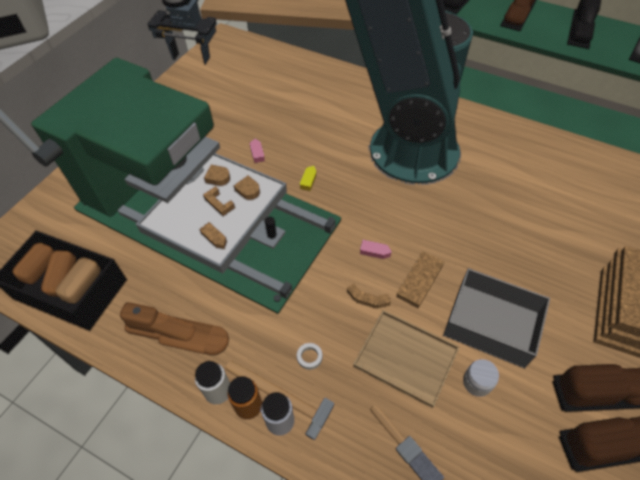

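View pics/side0.png

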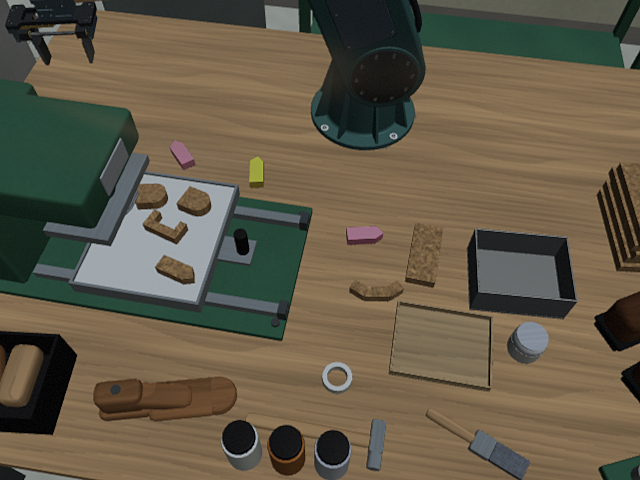

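The scene shows three cork offcuts. On the board are a U/L piece at side (165,227) and a stub at (175,269), and on the bench is an arc at (375,291). The lifts are at (150,195) and (195,200), the blank at (424,254), the grip at (240,241), the bin at (521,273) and the tray at (442,345). The pink pieces at (181,154) and (364,235) and the yellow one at (256,171) are look-alikes, so I leave them.

```bash
cat >> h.py <<'E'
def cork(d):
    h=cv2.cvtColor(d["im"],cv2.COLOR_BGR2HSV); return h
def quad(px): return np.round(px,3).tolist()
E
python3 - <<'E'
from h import *
for c in("side","scene"):
    d=load(c)
    pts={"side":{"gripaxis_top":((240,231),.121),"bracket":((240,253),.055),"binTL":((470,231),.08),"binTR":((569,236),.08),"binBR":((575,304),.08),"binBL":((469,296),.08),
      "trayTL":((398,304),.022),"trayTR":((491,311),.022),"trayBR":((491,387),.022),"trayBL":((390,372),.022),
      "bkTL":((415,223),.024),"bkTR":((442,226),.024),"bkBR":((434,279),.024),"bkBL":((406,275),.024),"arc":((375,290),.024),
      "boardTR":((238,186),.081),"boardBR":((201,302),.081),"boardBL":((74,288),.081),"tape":((337,377),.02),"tin":((529,334),.065)},
     "scene":{"gripaxis_top":((270,219),.121),"binTL":((473,273),.08),"binTR":((547,295),.08),"binBR":((526,354),.08),"binBL":((447,322),.08),
     "boardTR":((286,187),.081),"boardBR":((222,267),.081),"boardBL":((139,223),.081),"boardTL":((215,150),.081),"tape":((310,355),.02),"tin":((482,369),.065),
     "trayT":((386,315),.022),"trayR":((457,348),.022),"trayB":((434,402),.022),"trayL":((356,362),.022)}}[c]
    for k,(p,z) in pts.items(): print(c,k,np.round(ray(d,p,z)[0][:2],3))
d=load("side"); a=cv2.resize(d["im"][140:310,70:270],None,fx=3,fy=3,interpolation=cv2.INTER_CUBIC); cv2.imwrite("pics/crop1.png",a)
E
```

```text
side gripaxis_top [ 0.519 -0.202]
side bracket [ 0.532 -0.206]
side binTL [0.41  0.279]
side binTR [0.387 0.492]
side binBR [0.555 0.491]
side binBL [0.572 0.279]
side trayTL [0.582 0.143]
side trayTR [0.567 0.338]
side trayBR [0.733 0.337]
side trayBL [0.734 0.14 ]
side bkTL [0.367 0.164]
side bkTR [0.365 0.227]
side bkBR [0.509 0.215]
side bkBL [0.509 0.154]
side arc [0.557 0.092]
side boardTR [ 0.372 -0.246]
side boardBR [ 0.673 -0.249]
side boardBL [ 0.683 -0.509]
side tape [0.76  0.039]
side tin [0.63  0.401]
scene gripaxis_top [ 0.52  -0.202]
scene binTL [0.407 0.305]
scene binTR [0.385 0.48 ]
scene binBR [0.555 0.474]
scene binBL [0.562 0.294]
scene boardTR [ 0.379 -0.241]
scene boardBR [ 0.678 -0.249]
scene boardBL [ 0.666 -0.521]
scene boardTL [ 0.351 -0.498]
scene tape [0.758 0.04 ]
scene tin [0.626 0.401]
scene trayT [0.581 0.156]
scene trayR [0.583 0.338]
scene trayB [0.727 0.335]
scene trayL [0.724 0.143]
```

View pics/crop1.png

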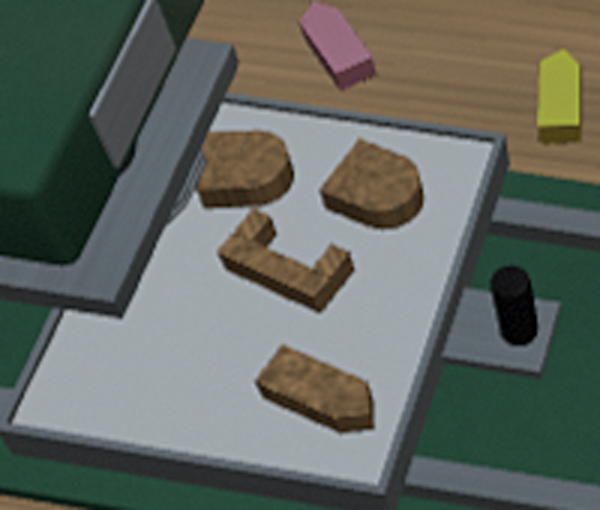

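The enlarged crop shows exactly one fork (290,262), one stub (315,390) and two lifts (245,165) and (375,185) on the board. The grip is at (515,305), which is world (0.520,-0.202), and both views agree on that. I'll rise over the press and approach the grip.

>>> carry_out(
  rows=[0,0,40,0,0,0,80,0,0,0,120,0,0,0,160,0,0,0,190,0,24,33,190,0,48,66,190,0,72,98,190,0,96,131,190,0,120,163,190,0],
  jaw=0,
)

```text
clock: 0.98
tcp_pos: [0.2888, -0.5144, 0.4202]
tcp_rot: [-0.001, 0.993, 0.121, -0.0]
contact_force: [1.0, -1.3, -0.0]
width: 0.0913
```

>>> carry_out(
  rows=[24,33,0,0,48,66,0,0,72,98,0,0,96,131,0,0,120,163,0,0,144,195,0,0,168,228,0,0,190,258,0,0,215,291,0,0,232,314,0,0],
)

```text
clock: 1.82
tcp_pos: [0.5221, -0.1977, 0.4202]
tcp_rot: [-0.001, 0.993, 0.121, 0.0]
contact_force: [0.1, -0.4, -0.1]
width: 0.091
```

>>> carry_out(
  rows=[-2,-4,-40,0,-2,-4,-80,0,-2,-4,-120,0,-2,-4,-160,0,-2,-4,-200,0,-2,-4,-240,0,-2,-4,-275,0,-2,-4,-300,0,-2,-4,-312,0,-2,-4,-312,0],
)

```text
clock: 2.65
tcp_pos: [0.5187, -0.2012, 0.1059]
tcp_rot: [-0.002, 0.993, 0.121, -0.002]
contact_force: [-0.6, -0.3, 0.7]
width: 0.0916
```

>>> carry_out(
  rows=[0,0,0,0,0,0,0,0,0,0,0,0,0,0,0,0,0,0,0,0,0,0,0,0,0,0,0,0,0,0,0,0,0,0,0,0,0,0,0,0],
  jaw=255,
  newtons=30,
)

```text
clock: 3.48
tcp_pos: [0.519, -0.2014, 0.106]
tcp_rot: [-0.001, 0.993, 0.121, -0.001]
contact_force: [3.2, 10.2, -2.4]
width: 0.0277
```

>>> carry_out(
  rows=[0,8,0,0,0,18,0,0,0,30,0,0,0,42,0,0,0,54,0,0,0,66,0,0,0,78,0,0,0,90,0,0,0,100,0,0,0,108,0,0],
)

```text
clock: 4.32
tcp_pos: [0.5213, -0.0931, 0.1061]
tcp_rot: [-0.001, 0.993, 0.121, 0.001]
contact_force: [19.9, -4.8, -24.0]
width: 0.0274
```

>>> carry_out(
  rows=[0,3,0,0,0,6,0,0,0,9,0,0,0,11,0,0,0,13,0,0,0,15,0,0,0,17,0,0,0,18,0,0,0,18,0,0,0,18,0,0],
)

```text
clock: 5.15
tcp_pos: [0.5218, -0.0751, 0.106]
tcp_rot: [-0.001, 0.993, 0.121, 0.002]
contact_force: [7.8, 0.5, -9.2]
width: 0.0273
```

>>> carry_out(
  rows=[0,3,0,0,0,6,0,0,0,9,0,0,0,11,0,0,1,13,0,0,1,15,0,0,1,17,0,0,1,18,0,0,1,18,0,0,1,18,0,0],
)

```text
clock: 5.98
tcp_pos: [0.5223, -0.0568, 0.1059]
tcp_rot: [-0.001, 0.993, 0.121, 0.001]
contact_force: [-5.3, 2.7, 6.0]
width: 0.0275
```

>>> carry_out(
  rows=[0,2,0,0,0,4,0,0,0,6,0,0,0,8,0,0,0,10,0,0,0,12,0,0,0,14,0,0,0,16,0,0,0,16,0,0,0,16,0,0],
)

```text
clock: 6.82
tcp_pos: [0.5209, -0.045, 0.1057]
tcp_rot: [0.002, 0.993, 0.122, -0.0]
contact_force: [-17.0, -64.8, 6.0]
width: 0.0418
```

>>> carry_out(
  rows=[0,-3,0,0,0,-6,0,0,0,-6,0,0,0,-6,0,0,0,-6,0,0,0,-6,0,0,0,-6,0,0,0,-6,0,0,0,-6,0,0,0,-6,0,0],
)

```text
clock: 7.65
tcp_pos: [0.5219, -0.0524, 0.106]
tcp_rot: [0.003, 0.993, 0.122, 0.0]
contact_force: [0.2, -22.3, -2.8]
width: 0.0275
```

```bash
python3 - <<'E'
from h import *
d=snap("wrist"); 
E
```

>>> carry_out(
  rows=[0,0,0,0,0,0,0,0,0,0,0,0,0,0,0,0,0,0,0,0,0,0,0,0,0,0,20,0,0,0,60,0,0,0,100,0,0,0,140,0],
  jaw=0,
)

```text
clock: 8.53
tcp_pos: [0.5213, -0.0522, 0.2475]
tcp_rot: [0.003, 0.993, 0.122, -0.0]
contact_force: [0.0, -0.5, 0.3]
width: 0.0898
```

>>> carry_out(
  rows=[-5,-20,35,0,-10,-40,70,0,-20,-60,100,0,-30,-90,130,0,-50,-120,150,0,-70,-150,160,0,-80,-180,165,0,-80,-180,165,0,-80,-180,165,0,-80,-180,165,0],
)

```text
clock: 9.37
tcp_pos: [0.4413, -0.2318, 0.4121]
tcp_rot: [0.003, 0.993, 0.122, -0.0]
contact_force: [0.2, 0.8, 0.4]
width: 0.0913
```

```bash
python3 - <<'E'
from h import *
d=snap("wrist","w1"); s=snap("side","s1"); print(np.round(-d["R"].T@d["t"],3))
E
```

```text
[ 0.508 -0.214  0.565]
```

View pics/w1.png

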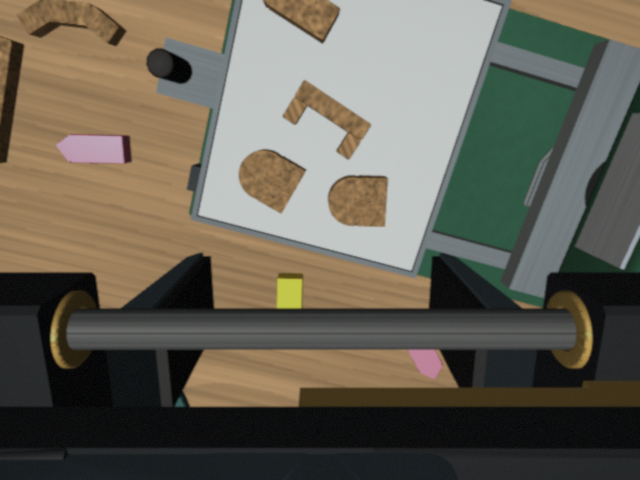

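The wrist view shows the carriage out with both lifts at (270,180) and (360,200), the fork at (325,118) and the stub at (303,12, partly cut off). There is no hook. Next I measure the contours.

```bash
cat >> h.py <<'E'
def corks(d,box,z,eps=0.03,amin=150,hi=24):
    x0,y0,x1,y1=box; h=cv2.cvtColor(d["im"],cv2.COLOR_BGR2HSV)
    m=cv2.inRange(h,(4,70,40),(hi,255,255)); k=np.zeros_like(m); k[y0:y1,x0:x1]=255; m&=k
    m=cv2.morphologyEx(m,cv2.MORPH_OPEN,np.ones((3,3),np.uint8))
    out=[]
    for c in cv2.findContours(m,cv2.RETR_EXTERNAL,cv2.CHAIN_APPROX_NONE)[0]:
        if cv2.contourArea(c)<amin: continue
        w=ray(d,c[:,0],z)[:,:2]; M=cv2.moments(c)
        wm=(w*1e3).astype(np.float32); r=cv2.minAreaRect(wm)
        ap=cv2.approxPolyDP(wm[:,None],eps*cv2.arcLength(wm[:,None],True),True)[:,0]
        out.append((w,r,ap)); print("px",int(M["m10"]/M["m00"]),int(M["m01"]/M["m00"]),"rect c",np.round(r[0]),"size",np.round(r[1]),"ang",round(r[2],1),"area",round(cv2.contourArea(wm)),"poly",np.round(ap).astype(int).tolist())
    return out
E
python3 - <<'E'
from h import *
w=load("wrist"); print("wrist"); corks(w,(215,0,480,240),.099)
s=load("side"); print("side"); corks(s,(120,170,300,320),.099)
print("side grip, board corners"); print(np.round(ray(w,[(153,51),(510,3),(415,275),(193,215),(240,0)],.081),3))
E
```

```text
wrist
px 230 234 rect c [ 371. -154.] size [14. 47.] ang 13.9 area 376 poly [[372, -130], [359, -133], [370, -178]]
px 358 200 rect c [ 439. -276.] size [54. 62.] ang 13.9 area 3007 poly [[449, -245], [426, -247], [412, -262], [421, -311], [470, -299], [462, -258]]
px 269 177 rect c [ 440. -175.] size [62. 54.] ang 73.8 area 2949 poly [[463, -155], [444, -144], [428, -147], [408, -197], [458, -210], [469, -173]]
px 328 115 rect c [ 513. -222.] size [82. 42.] ang 71.6 area 2133 poly [[544, -189], [507, -178], [522, -206], [507, -247], [485, -241], [482, -254], [520, -266]]
px 307 14 rect c [ 612. -171.] size [68. 35.] ang 73.3 area 1508 poly [[609, -135], [587, -196], [617, -207], [624, -194]]
px 220 21 rect c [ 576. -100.] size [47. 16.] ang 10.6 area 497 poly [[601, -103], [597, -88], [552, -98], [553, -102]]
side
px 295 302 rect c [641. -67.] size [96. 21.] ang 10.2 area 1252 poly [[593, -65], [690, -69], [687, -48]]
px 247 281 rect c [ 623. -163.] size [85. 40.] ang 73.6 area 2627 poly [[596, -199], [623, -205], [636, -187], [644, -124], [611, -133]]
px 233 238 rect c [ 521. -219.] size [90. 52.] ang 71.8 area 2803 poly [[486, -254], [527, -263], [556, -183], [510, -177], [526, -197], [520, -224]]
px 261 211 rect c [ 448. -172.] size [71. 64.] ang 72.7 area 3626 poly [[410, -197], [454, -209], [471, -201], [464, -191], [482, -170], [475, -145], [427, -148]]
px 216 205 rect c [ 447. -273.] size [66. 66.] ang 9.6 area 3744 poly [[420, -310], [484, -292], [467, -241], [440, -241], [415, -259]]
px 281 179 rect c [ 356. -151.] size [64. 86.] ang 9.6 area 4586 poly [[330, -194], [379, -185], [380, -104], [317, -115]]
px 195 176 rect c [ 379. -330.] size [ 50. 261.] ang 9.6 area 8220 poly [[399, -459], [411, -372], [377, -363], [376, -198], [336, -230], [375, -457]]
side grip, board corners
[[ 0.537 -0.029  0.081]
 [ 0.671 -0.376  0.081]
 [ 0.367 -0.368  0.081]
 [ 0.375 -0.1    0.081]
 [ 0.607 -0.108  0.081]]
```

View pics/s1.png

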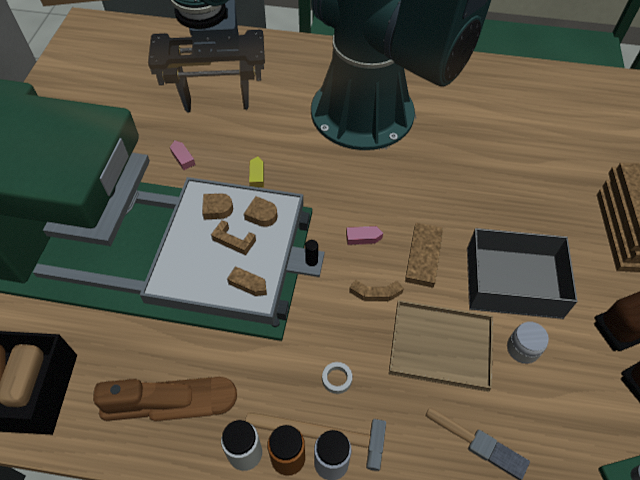

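The wrist and side views agree to within a few mm. I'll take the fork first: bar centre (522,-224), jaw axis -17°, jaws part open because a lift is close by.

>>> carry_out(
  rows=[10,1,-20,7,20,2,-40,14,30,3,-60,21,40,4,-90,28,50,5,-120,35,60,6,-150,42,70,7,-180,49,81,8,-200,55,81,8,-220,59,81,8,-232,59],
  jaw=115,
)

```text
clock: 10.3
tcp_pos: [0.5223, -0.2217, 0.1773]
tcp_rot: [0.001, 0.802, 0.598, 0.0]
contact_force: [0.0, -0.4, -0.5]
width: 0.0501
```

```bash
python3 - <<'E'
from h import *
s=read_state(); print(s["tcp_pos"],s["tcp_rot"],s["width"])
d=snap("wrist","w2"); print(np.round(proj(d,[s["tcp_pos"]-[0,0,.085]])))
corks(d,(0,0,640,480),.099,.02)
E
```

```text
[ 0.52233554 -0.22165612  0.17732087] [1.27069619e-03 8.01788141e-01 5.97606876e-01 4.29976345e-04] 0.05005256419445882
[[321. 247.]]
px 418 391 rect c [ 546. -312.] size [ 39. 278.] ang 73.3 area 4596 poly [[682, -338], [667, -328], [665, -355], [473, -299], [468, -270], [453, -291], [407, -291], [674, -371]]
px 28 377 rect c [ 330. -248.] size [39. 17.] ang 73.2 area 654 poly [[329, -227], [317, -264], [332, -269], [344, -232]]
px 466 329 rect c [ 590. -293.] size [50. 15.] ang 81.0 area 393 poly [[591, -267], [585, -276], [592, -282], [588, -303], [580, -306], [588, -318], [595, -305], [594, -290], [598, -288], [597, -273]]
px 174 329 rect c [ 427. -244.] size [50. 15.] ang 65.7 area 397 poly [[439, -222], [433, -223], [423, -236], [424, -243], [418, -246], [415, -266], [420, -267], [429, -259], [424, -256], [424, -249], [434, -232], [441, -233]]
px 314 239 rect c [ 515. -216.] size [77. 42.] ang 71.7 area 2095 poly [[510, -174], [503, -190], [524, -199], [511, -239], [490, -233], [483, -246], [524, -258], [546, -189]]
px 156 212 rect c [ 443. -175.] size [64. 59.] ang 73.4 area 3360 poly [[471, -156], [455, -145], [428, -146], [418, -157], [406, -197], [457, -211], [473, -174]]
px 23 238 rect c [ 376. -164.] size [99. 38.] ang 63.1 area 1884 poly [[381, -112], [336, -199], [379, -200]]
px 459 101 rect c [ 613. -164.] size [81. 37.] ang 73.2 area 2647 poly [[631, -127], [603, -136], [589, -198], [620, -207], [638, -146]]
px 608 136 rect c [ 687. -221.] size [174.  37.] ang 88.7 area 4982 poly [[670, -133], [666, -296], [689, -308], [707, -144]]
px 86 36 rect c [444. -78.] size [117.  46.] ang 0.3 area 3132 poly [[386, -101], [423, -92], [502, -101], [503, -83], [409, -56]]
```

View pics/w2.png

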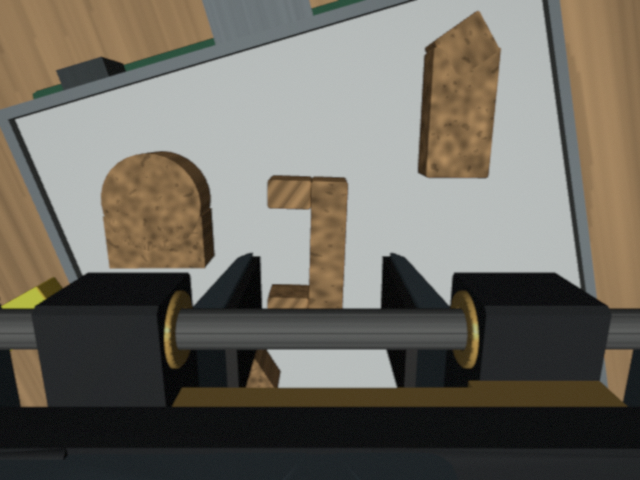

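The fork sits squarely between the jaws, with its bar at pixel (328,245), so I descend, grip and lift.

>>> carry_out(
  rows=[1,-2,-30,0,1,-2,-60,0,1,-2,-76,0,1,-2,-82,0,1,-2,-82,0,1,-2,-82,0,1,-2,-82,0,1,-2,-82,0,1,-2,-82,0,1,-2,-82,0],
)

```text
clock: 11.18
tcp_pos: [0.5226, -0.2236, 0.0946]
tcp_rot: [0.001, 0.803, 0.595, 0.0]
contact_force: [0.1, 0.1, 0.4]
width: 0.0504
```

>>> carry_out(
  rows=[0,0,0,0,0,0,0,0,0,0,0,0,0,0,0,0,0,0,0,0,0,0,0,0,0,0,20,0,0,0,50,0,0,0,80,0,0,0,90,0],
  jaw=255,
  newtons=25,
)

```text
clock: 12.02
tcp_pos: [0.524, -0.2243, 0.1884]
tcp_rot: [0.003, 0.803, 0.595, 0.001]
contact_force: [1.6, -0.1, 1.1]
width: 0.0197
```

>>> carry_out(
  rows=[-3,30,10,0,-6,70,10,0,-9,110,10,0,-12,150,10,0,-15,190,10,0,-18,230,10,0,-21,270,10,0,-24,310,10,0,-27,350,10,0,-30,390,10,0],
)

```text
clock: 12.85
tcp_pos: [0.4933, 0.1676, 0.1982]
tcp_rot: [0.003, 0.803, 0.595, 0.001]
contact_force: [1.3, -0.5, -0.3]
width: 0.0199
```

>>> carry_out(
  rows=[-3,40,0,0,-6,80,0,0,-9,120,0,0,-12,155,0,0,-14,180,-10,0,-14,184,-40,0,-14,184,-70,0,-14,184,-92,0,-14,184,-96,0,-14,184,-96,0],
)

```text
clock: 13.68
tcp_pos: [0.4784, 0.3511, 0.1008]
tcp_rot: [0.003, 0.803, 0.595, -0.0]
contact_force: [-0.3, 0.5, 1.1]
width: 0.0197
```

>>> carry_out(
  rows=[0,0,0,0,0,0,0,0,0,0,0,0,0,0,0,0,0,0,20,0,0,0,50,0,0,0,90,0,0,0,100,0,0,0,100,0,0,0,100,0],
  jaw=115,
)

```text
clock: 14.52
tcp_pos: [0.4787, 0.3512, 0.2015]
tcp_rot: [0.003, 0.803, 0.595, 0.001]
contact_force: [-0.3, -0.0, -0.6]
width: 0.0501
```

>>> carry_out(
  rows=[13,-40,0,0,26,-80,0,0,39,-120,0,0,52,-160,0,0,65,-200,0,0,78,-240,0,0,91,-280,0,0,104,-320,0,0,115,-360,0,0,124,-396,0,0],
)

```text
clock: 15.35
tcp_pos: [0.6022, -0.047, 0.1998]
tcp_rot: [0.002, 0.803, 0.595, -0.0]
contact_force: [0.5, 1.6, 0.7]
width: 0.0499
```

>>> carry_out(
  rows=[4,-40,0,0,8,-80,0,0,12,-115,-10,0,12,-124,-20,0,12,-124,-20,0,12,-124,-20,0,12,-124,-20,0,12,-124,-20,0,12,-124,-20,0,12,-124,-20,0],
  jaw=75,
)

```text
clock: 16.18
tcp_pos: [0.6144, -0.1702, 0.1802]
tcp_rot: [0.002, 0.803, 0.596, -0.0]
contact_force: [0.1, -0.1, 1.2]
width: 0.0644
```

```bash
python3 - <<'E'
from h import *
d=snap("wrist"); corks(d,(230,60,400,300),.099,.02,400)
s=snap("side","s2"); a=cv2.resize(s["im"][200:400,140:590],None,fx=1.75,fy=1.75); b=cv2.resize(d["im"],None,fx=.35,fy=.35); a[-b.shape[0]:,:b.shape[1]]=b; cv2.imwrite("pics/c2.png",a)
E
```

```text
px 320 236 rect c [ 617. -162.] size [79. 33.] ang 73.3 area 2300 poly [[632, -125], [609, -133], [590, -195], [621, -204], [639, -146]]
px 293 79 rect c [636. -87.] size [28. 88.] ang 73.2 area 1376 poly [[590, -88], [680, -93], [681, -86], [599, -61]]
```

View pics/c2.png

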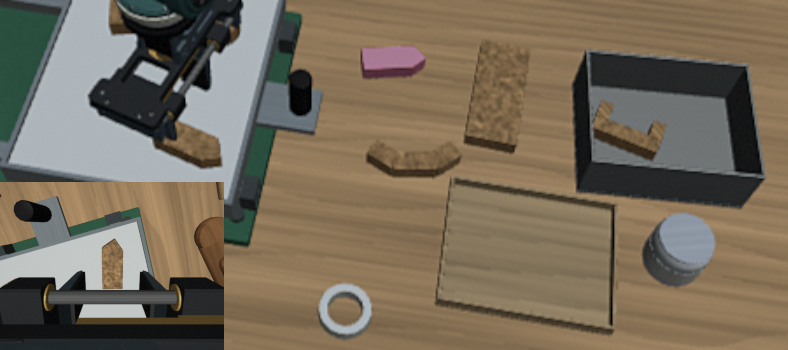

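The fork lies in the bin at crop (628,130) and the stub is centred between the jaws, so I grip it and carry it to the bin.

>>> carry_out(
  rows=[1,2,-30,0,1,2,-60,0,1,2,-78,0,1,2,-85,0,1,2,-85,0,1,2,-85,0,1,2,-85,0,1,2,-85,0,1,2,-85,0,1,2,-85,0],
)

```text
clock: 17.12
tcp_pos: [0.6156, -0.1686, 0.0957]
tcp_rot: [0.002, 0.803, 0.596, 0.0]
contact_force: [0.3, 0.9, -0.1]
width: 0.0643
```

>>> carry_out(
  rows=[0,0,0,0,0,0,0,0,0,0,0,0,0,0,0,0,0,0,0,0,0,0,0,0,0,0,20,0,0,0,50,0,0,0,85,0,0,0,100,0],
  jaw=255,
)

```text
clock: 17.95
tcp_pos: [0.6169, -0.169, 0.1997]
tcp_rot: [0.004, 0.803, 0.596, 0.001]
contact_force: [0.1, -0.8, 0.8]
width: 0.0338
```

>>> carry_out(
  rows=[-10,30,5,0,-20,68,5,0,-30,106,5,0,-40,144,5,0,-50,182,5,0,-60,220,5,0,-70,258,5,0,-80,296,5,0,-90,334,5,0,-100,372,5,0],
)

```text
clock: 18.78
tcp_pos: [0.5161, 0.2047, 0.2049]
tcp_rot: [0.004, 0.803, 0.596, 0.001]
contact_force: [1.3, -0.2, 0.6]
width: 0.0338
```

>>> carry_out(
  rows=[-10,38,0,0,-20,76,0,0,-28,114,0,0,-34,152,0,0,-38,185,-10,0,-38,200,-40,0,-38,200,-70,0,-38,200,-94,0,-38,200,-96,0,-38,200,-96,0],
)

```text
clock: 19.62
tcp_pos: [0.4774, 0.4042, 0.1079]
tcp_rot: [0.004, 0.803, 0.596, 0.0]
contact_force: [0.3, -0.1, 0.4]
width: 0.0341
```

>>> carry_out(
  rows=[0,0,0,0,0,0,0,0,0,0,0,0,0,0,0,0,0,0,20,0,0,0,50,0,0,0,85,0,0,0,105,0,0,0,105,0,0,0,105,0],
  jaw=60,
)

```text
clock: 20.45
tcp_pos: [0.478, 0.4046, 0.2147]
tcp_rot: [0.004, 0.803, 0.596, 0.002]
contact_force: [0.3, -0.5, -0.2]
width: 0.0696
```

>>> carry_out(
  rows=[8,-40,0,4,16,-80,0,8,24,-120,0,12,32,-160,0,16,40,-200,0,17,48,-240,0,17,56,-280,0,17,68,-312,0,17,68,-312,-20,17,68,-312,-40,17],
)

```text
clock: 21.28
tcp_pos: [0.5466, 0.0907, 0.1742]
tcp_rot: [0.004, 0.708, 0.707, 0.003]
contact_force: [-0.2, 1.3, 0.5]
width: 0.0697
```

```bash
python3 - <<'E'
from h import *
d=snap("wrist","w3"); print(read_state()["tcp_pos"]); snap("side")
E
```

```text
[0.54398453 0.09114459 0.16992543]
```

View pics/w3.png

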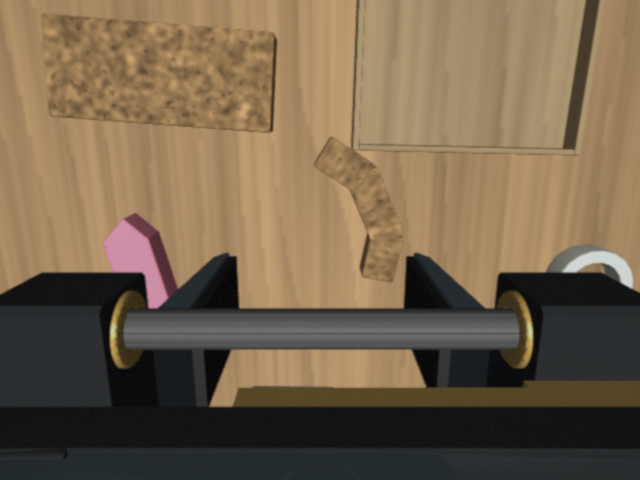

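The wrist view shows the arc at (375,206), the blank with corners at (42,14), (275,33), (271,131) and (49,116), and the tray's near edge at (355-577,150). The pink look-alike is at (140,260).

```bash
python3 - <<'E'
from h import *
d=load("wrist")
P=ray(d,[(377,168),(401,235),(351,187),(369,235)],.024)[:,:2]*1e3; print("arc",np.round(P),np.round(P.mean(0)), "dir outer",np.degrees(np.arctan2(*(P[0]-P[1])[::-1])), np.degrees(np.arctan2(*(P[2]-P[3])[::-1])))
P=ray(d,[(42,14),(275,33),(271,131),(49,116)],.024)[:,:2]*1e3; print("blank",np.round(P),P.mean(0),np.degrees(np.arctan2(*(P[1]-P[0])[::-1])),np.degrees(np.arctan2(*(P[2]-P[3])[::-1])))
P=ray(d,[(355,148),(577,153)],.022)[:,:2]*1e3; print("tray",np.round(P),np.degrees(np.arctan2(*(P[1]-P[0])[::-1])))
E
```

```text
arc [[587. 129.]
 [606.  81.]
 [569. 116.]
 [583.  81.]] [586. 102.] dir outer 111.4071586117273 111.28924181107874
blank [[370. 227.]
 [518. 216.]
 [514. 154.]
 [365. 164.]] [441.67636488 190.62370777] -4.257818985092756 -3.827725052776997
tray [[572. 143.]
 [727. 139.]] -1.3416761190429354
```

>>> carry_out(
  rows=[15,4,0,7,30,8,0,14,42,11,0,21,42,11,0,21,42,11,0,21,42,11,0,21,42,11,0,21,42,11,0,21,42,11,0,21,42,11,0,21],
  jaw=128,
)

```text
clock: 22.22
tcp_pos: [0.5856, 0.1027, 0.1715]
tcp_rot: [0.002, 0.566, 0.824, 0.0]
contact_force: [-0.9, -0.4, 0.9]
width: 0.0454
```

```bash
python3 - <<'E'
from h import *
d=snap("wrist"); s=read_state()["tcp_pos"]; print(s, np.round(proj(d,[[s[0],s[1],.024]])))
cv2.imwrite("pics/w4.png",np.hstack([d["im"][100:340,160:480],snap("side")["im"][200:440,280:600]]))
E
```

```text
[0.58567011 0.10268142 0.17144232] [[321. 223.]]
```

View pics/w4.png

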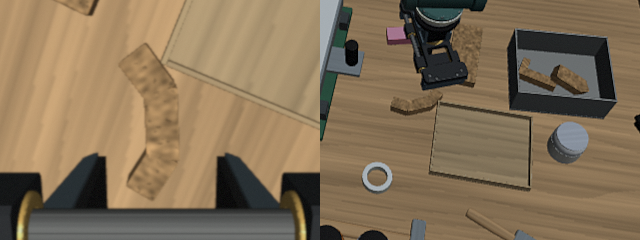

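The arc is centred under the jaws: its middle is at full-frame (322,220) and the grasp point projects to (321,223). It had been knocked since my first look. The fork and stub are both in the bin. I'll take the arc.

>>> carry_out(
  rows=[0,0,-40,0,0,0,-80,0,0,0,-115,0,0,0,-135,0,0,0,-146,0,0,0,-150,0,0,0,-150,0,0,0,-150,0,0,0,-150,0,0,0,-150,0],
)

```text
clock: 23.15
tcp_pos: [0.5866, 0.1028, 0.0228]
tcp_rot: [0.003, 0.566, 0.824, 0.001]
contact_force: [0.3, 0.3, 0.1]
width: 0.0457
```

>>> carry_out(
  rows=[0,0,0,0,0,0,0,0,0,0,0,0,0,0,0,0,0,0,0,0,0,0,20,0,0,0,60,0,0,0,100,0,0,0,140,0,0,0,160,0],
  jaw=255,
)

```text
clock: 23.98
tcp_pos: [0.588, 0.1031, 0.1874]
tcp_rot: [0.004, 0.566, 0.824, 0.003]
contact_force: [1.0, 0.2, -0.8]
width: 0.0238
```

>>> carry_out(
  rows=[-13,38,0,0,-27,76,0,0,-41,114,0,0,-55,152,0,0,-69,190,0,0,-83,228,0,0,-97,266,-10,0,-106,290,-40,0,-106,290,-65,0,-106,290,-65,0],
)

```text
clock: 24.82
tcp_pos: [0.4791, 0.3927, 0.118]
tcp_rot: [0.003, 0.565, 0.825, -0.0]
contact_force: [-1.1, -1.4, -2.1]
width: 0.0238
```

>>> carry_out(
  rows=[0,0,0,0,0,0,0,0,0,0,0,0,0,0,0,0,0,0,20,0,0,0,60,0,0,0,95,0,0,0,95,0,2,-30,95,0,4,-70,95,0],
  jaw=40,
)

```text
clock: 25.65
tcp_pos: [0.4839, 0.3235, 0.215]
tcp_rot: [0.004, 0.565, 0.825, 0.001]
contact_force: [0.9, -1.0, -0.1]
width: 0.0766
```

>>> carry_out(
  rows=[2,-40,0,0,4,-80,0,-4,6,-120,0,-8,8,-160,0,-12,10,-200,0,-16,10,-240,0,-20,8,-280,0,-24,4,-320,0,-28,-5,-360,0,-32,-15,-398,0,-36],
)

```text
clock: 26.48
tcp_pos: [0.4687, -0.077, 0.2162]
tcp_rot: [0.005, 0.793, 0.609, 0.001]
contact_force: [0.5, -0.7, 0.4]
width: 0.0772
```

>>> carry_out(
  rows=[-8,-40,0,0,-16,-75,0,0,-24,-105,0,0,-30,-108,0,0,-30,-108,0,0,-30,-108,0,0,-30,-108,0,0,-30,-108,0,0,-30,-108,0,0,-30,-108,0,0],
)

```text
clock: 27.32
tcp_pos: [0.439, -0.1843, 0.2162]
tcp_rot: [0.005, 0.793, 0.609, 0.001]
contact_force: [0.2, -0.2, 0.1]
width: 0.0767
```

```bash
python3 - <<'E'
from h import *
d=snap("wrist"); s=read_state(); print(s["tcp_pos"],s["width"])
corks(d,(0,0,640,300),.099,.02,900)
cv2.imwrite("pics/w5.png",np.hstack([d["im"][60:340,120:560],snap("side")["im"][200:480,280:600]]))
E
```

```text
[ 0.43897026 -0.18444061  0.21620137] 0.07691352302938
px 316 219 rect c [ 440. -174.] size [65. 53.] ang 73.6 area 3022 poly [[438, -142], [418, -157], [406, -196], [455, -211], [465, -159], [454, -145]]
px 488 12 rect c [574. -89.] size [19. 71.] ang 75.2 area 750 poly [[542, -71], [542, -90], [611, -89]]
px 130 121 rect c [ 360. -115.] size [178. 235.] ang 75.2 area 23725 poly [[226, -163], [308, -193], [372, -180], [379, -88], [488, -89], [489, -57], [300, -7]]
```

View pics/w5.png

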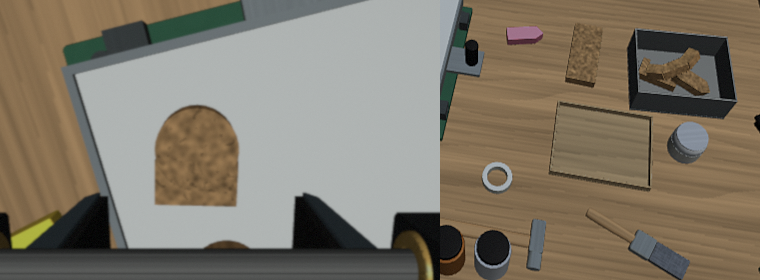

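All three offcuts are in the bin and the lift is centred between the jaws, so I grip it.

>>> carry_out(
  rows=[-1,2,-30,-1,-1,2,-65,-1,-1,2,-95,-1,-1,2,-114,-1,-1,2,-120,-1,-1,2,-120,-1,-1,2,-120,-1,-1,2,-120,-1,-1,2,-120,-1,-1,2,-120,-1],
)

```text
clock: 28.25
tcp_pos: [0.4385, -0.1828, 0.0972]
tcp_rot: [0.006, 0.798, 0.602, 0.001]
contact_force: [0.1, 0.2, 0.2]
width: 0.077
```

>>> carry_out(
  rows=[0,0,0,0,0,0,0,0,0,0,0,0,0,0,0,0,0,0,0,0,0,0,20,0,0,0,50,0,0,0,85,0,5,20,100,0,10,40,105,0],
  jaw=255,
)

```text
clock: 29.08
tcp_pos: [0.4499, -0.1433, 0.2053]
tcp_rot: [0.008, 0.799, 0.601, 0.002]
contact_force: [1.1, 0.5, 0.1]
width: 0.0538
```

>>> carry_out(
  rows=[17,35,0,2,34,70,0,5,51,106,0,8,68,141,0,11,85,177,0,13,102,212,0,15,119,248,0,15,136,283,0,15,153,319,0,15,170,354,0,15],
)

```text
clock: 29.92
tcp_pos: [0.6201, 0.2128, 0.2049]
tcp_rot: [0.007, 0.713, 0.701, 0.003]
contact_force: [1.0, 0.2, 0.1]
width: 0.0539
```

>>> carry_out(
  rows=[17,35,0,0,33,69,0,0,33,69,-40,0,33,69,-80,0,33,69,-120,0,33,69,-150,0,33,69,-165,0,33,69,-170,0,33,69,-170,0,33,69,-170,0],
)

```text
clock: 30.75
tcp_pos: [0.6542, 0.2822, 0.0366]
tcp_rot: [0.008, 0.713, 0.701, 0.004]
contact_force: [0.2, 0.3, -0.1]
width: 0.0536
```

>>> carry_out(
  rows=[0,0,-3,0,0,0,-6,0,0,0,-9,0,0,0,-11,0,0,0,-11,0,0,0,-11,0,0,0,-11,0,0,0,-11,0,0,0,-11,0,0,0,-11,0],
)

```text
clock: 31.58
tcp_pos: [0.6546, 0.2823, 0.0263]
tcp_rot: [0.008, 0.713, 0.701, 0.004]
contact_force: [-0.7, -0.7, 5.2]
width: 0.0536
```

>>> carry_out(
  rows=[0,0,0,0,0,0,0,0,0,0,0,0,0,0,0,0,0,0,20,0,0,0,60,0,0,0,100,0,0,0,140,0,0,0,180,0,0,0,190,0],
  jaw=40,
)

```text
clock: 32.42
tcp_pos: [0.657, 0.2833, 0.2233]
tcp_rot: [0.009, 0.713, 0.701, 0.008]
contact_force: [0.1, -0.0, 0.6]
width: 0.0769
```

>>> carry_out(
  rows=[-15,-38,0,2,-30,-76,0,4,-45,-114,0,6,-60,-152,0,8,-75,-190,0,10,-90,-228,0,12,-105,-266,0,14,-120,-304,0,15,-135,-342,0,15,-150,-380,0,15],
)

```text
clock: 33.25
tcp_pos: [0.5058, -0.0983, 0.2232]
tcp_rot: [0.008, 0.616, 0.788, 0.009]
contact_force: [1.1, -0.8, -0.3]
width: 0.0772
```

>>> carry_out(
  rows=[-15,-38,0,0,-30,-76,0,0,-45,-114,0,0,-60,-152,0,0,-63,-186,0,0,-63,-186,0,0,-63,-186,0,0,-63,-186,0,0,-63,-186,0,0,-63,-186,0,0],
)

```text
clock: 34.08
tcp_pos: [0.443, -0.2832, 0.2231]
tcp_rot: [0.008, 0.615, 0.788, 0.009]
contact_force: [0.3, 0.3, 0.8]
width: 0.0767
```

```bash
python3 - <<'E'
from h import *
d=snap("wrist"); s=read_state(); print(s["tcp_pos"],s["tcp_rot"])
corks(d,(200,100,640,300),.099,.02,900)
cv2.imwrite("pics/w6.png",np.hstack([d["im"][60:340,120:560],snap("side")["im"][200:480,280:600]]))
E
```

```text
[ 0.44306665 -0.28326689  0.22314636] [0.00827117 0.61508522 0.78836347 0.0092084 ]
px 311 218 rect c [ 437. -275.] size [53. 65.] ang 12.5 area 3013 poly [[418, -249], [410, -270], [418, -311], [470, -300], [454, -251], [438, -242]]
px 208 138 rect c [ 367. -252.] size [15. 68.] ang 10.2 area 528 poly [[368, -217], [354, -220], [366, -286]]
```

View pics/w6.png

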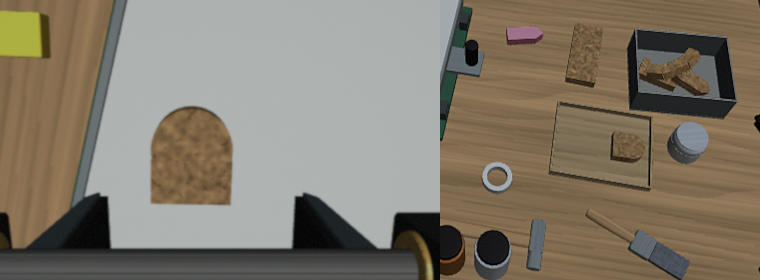

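The first lift lies flat in the tray at crop (628,146), and the second is centred under the jaws.

>>> carry_out(
  rows=[-4,0,-30,-1,-4,0,-65,-1,-4,0,-95,-1,-4,0,-118,-1,-4,0,-126,-1,-4,0,-126,-1,-4,0,-126,-1,-4,0,-126,-1,-4,0,-126,-1,-4,0,-126,-1],
)

```text
clock: 35.02
tcp_pos: [0.4397, -0.2838, 0.0984]
tcp_rot: [0.009, 0.622, 0.783, 0.009]
contact_force: [-0.7, 0.2, 0.5]
width: 0.0769
```

>>> carry_out(
  rows=[0,0,0,0,0,0,0,0,0,0,0,0,0,0,0,0,0,0,0,0,0,0,20,0,0,0,50,0,0,0,85,0,5,20,100,0,10,40,105,0],
  jaw=255,
)

```text
clock: 35.85
tcp_pos: [0.4509, -0.2446, 0.2065]
tcp_rot: [0.012, 0.623, 0.782, 0.009]
contact_force: [0.4, -0.2, -0.3]
width: 0.0538
```

>>> carry_out(
  rows=[17,36,0,-2,34,72,0,-4,51,108,0,-6,68,144,0,-8,85,180,0,-10,102,216,0,-12,119,252,0,-14,136,288,0,-14,152,324,0,-14,168,360,0,-14],
)

```text
clock: 36.68
tcp_pos: [0.6192, 0.1175, 0.2063]
tcp_rot: [0.013, 0.713, 0.701, 0.008]
contact_force: [0.5, -0.6, -0.7]
width: 0.054
```

>>> carry_out(
  rows=[16,36,0,0,31,70,0,0,31,70,-40,0,31,70,-80,0,31,70,-120,0,31,70,-150,0,31,70,-165,0,31,70,-170,0,31,70,-170,0,31,70,-170,0],
)

```text
clock: 37.52
tcp_pos: [0.6513, 0.1877, 0.0379]
tcp_rot: [0.013, 0.713, 0.701, 0.009]
contact_force: [-0.4, -0.3, 0.1]
width: 0.0536
```

>>> carry_out(
  rows=[0,0,-3,0,0,0,-6,0,0,0,-8,0,0,0,-10,0,0,0,-10,0,0,0,-10,0,0,0,-10,0,0,0,-10,0,0,0,-10,0,0,0,-10,0],
)

```text
clock: 38.35
tcp_pos: [0.6512, 0.1877, 0.0279]
tcp_rot: [0.013, 0.713, 0.701, 0.009]
contact_force: [0.6, -0.6, 0.3]
width: 0.0539
```

>>> carry_out(
  rows=[0,0,0,0,0,0,0,0,0,0,0,0,0,0,0,0,0,0,20,0,0,0,60,0,0,0,100,0,0,0,140,0,0,0,180,0,0,0,190,0],
  jaw=40,
)

```text
clock: 39.18
tcp_pos: [0.6537, 0.1884, 0.2249]
tcp_rot: [0.015, 0.713, 0.701, 0.012]
contact_force: [0.4, 0.1, 0.5]
width: 0.0771
```

```bash
python3 - <<'E'
from h import *
s=read_state(); print(np.round(s["q"],2),s["tcp_pos"])
d=snap("side"); 
P=ray(d,[(415,223),(442,226),(434,279),(406,275)],.024)[:,:2]; 
a=cv2.resize(d["im"][200:400,290:590],None,fx=2,fy=2);cv2.imwrite("pics/c7.png",a)
E
```

```text
[ 0.25  0.34  1.8  -0.02  0.97  0.28] [0.65369169 0.18838688 0.224856  ]
```

View pics/c7.png

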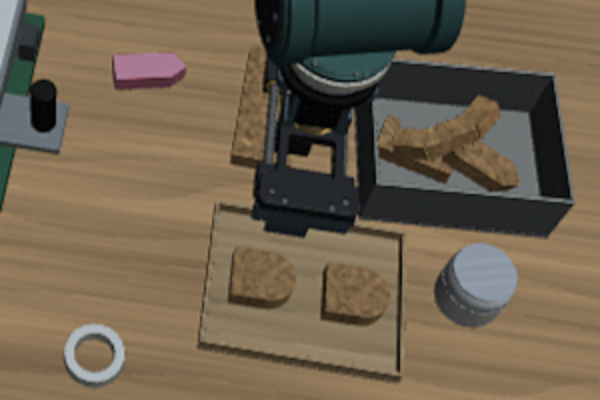

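Both lifts are flat, side by side in the tray at crop (262,277) and (355,293). All the waste is in the bin. Next is the blank.

>>> carry_out(
  rows=[-25,0,0,-7,-50,0,0,-14,-75,0,0,-21,-100,0,0,-28,-125,0,0,-35,-150,0,0,-42,-175,0,0,-49,-200,2,0,-56,-212,2,0,-63,-212,2,0,-70],
  jaw=0,
)

```text
clock: 40.07
tcp_pos: [0.4389, 0.1901, 0.223]
tcp_rot: [0.019, 0.987, 0.162, 0.0]
contact_force: [-0.0, 0.3, 0.5]
width: 0.0914
```

>>> carry_out(
  rows=[0,0,0,-7,0,0,0,-14,0,0,0,-21,0,0,0,-23,0,0,0,-23,0,0,0,-23,0,0,0,-23,0,0,0,-23,0,0,0,-23,0,0,0,-23],
)

```text
clock: 40.9
tcp_pos: [0.4389, 0.1901, 0.223]
tcp_rot: [0.019, 0.999, -0.037, -0.004]
contact_force: [-0.7, 0.5, -0.1]
width: 0.0914
```

```bash
python3 - <<'E'
from h import *
s=read_state(); p=s["tcp_pos"]; r=s["tcp_rot"]; print(np.round(s["q"],2),p,r,"jaw ang",np.degrees(2*np.arctan2(r[2],r[1]))-90)
d=snap("wrist","w8"); print(np.round(proj(d,[[p[0],p[1],.024]])))
E
```

```text
[ 0.38  0.04  2.17 -0.04  0.95  2.05] [0.43885075 0.19005507 0.22298759] [ 0.0190521   0.99911348 -0.03735996 -0.00367477] jaw ang -94.28293975777525
[[311. 208.]]
```

View pics/w8.png

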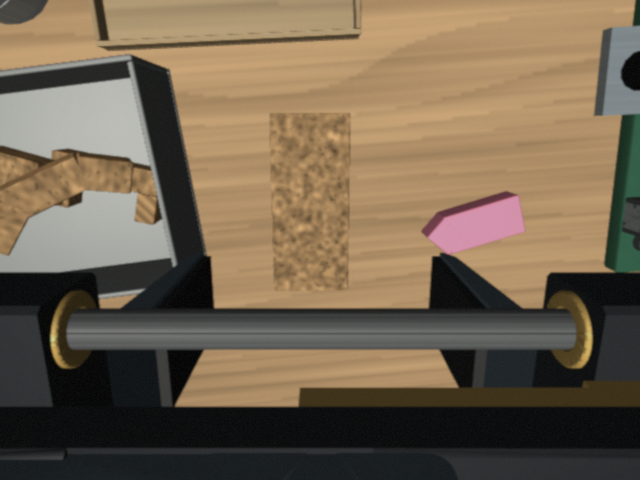

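The blank is at (311,201), squared with the jaws, and I need about +4 mm in x to centre on it. I'll pick it up a little high so the gripper body clears the bin wall.

>>> carry_out(
  rows=[4,0,-40,0,4,0,-80,0,4,0,-120,0,4,0,-155,0,4,0,-180,0,4,0,-192,0,4,0,-196,0,4,0,-196,0,4,0,-196,0,4,0,-196,0],
)

```text
clock: 41.78
tcp_pos: [0.4436, 0.1904, 0.0281]
tcp_rot: [0.019, 0.999, -0.037, -0.003]
contact_force: [-0.0, 0.2, -0.3]
width: 0.0918
```

>>> carry_out(
  rows=[0,0,0,0,0,0,0,0,0,0,0,0,0,0,0,0,0,0,0,0,0,0,10,0,0,0,40,0,0,0,80,0,0,0,120,0,0,0,150,0],
  jaw=255,
  newtons=35,
)

```text
clock: 42.62
tcp_pos: [0.4438, 0.1905, 0.1815]
tcp_rot: [0.018, 0.999, -0.037, -0.002]
contact_force: [1.0, 0.5, 0.4]
width: 0.0638
```

```bash
python3 - <<'E'
from h import *
s=read_state(); p=s["tcp_pos"]; r=s["tcp_rot"]; print(np.round(s["q"],2),p,r,"jaw ang",np.degrees(2*np.arctan2(r[2],r[1]))-90,s["width"])
d=snap("wrist","w9")
E
```

```text
[ 0.37  0.12  2.18 -0.04  0.86  2.05] [0.44380032 0.19048744 0.18154306] [ 0.01828137  0.99913159 -0.03738397 -0.00207058] jaw ang -94.28561140889427 0.06383653003721929
```

View pics/w9.png

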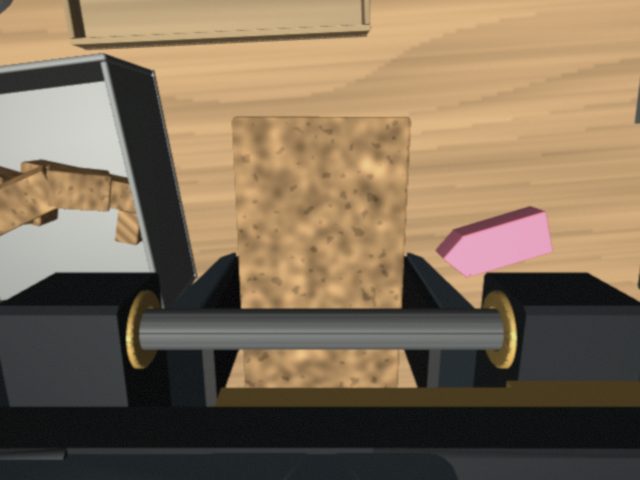

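The blank is held squarely, with its front edge at row 117, columns 233-410. Next I get the board's centre and angle from colour masks, now that the board is empty.

```bash
python3 - <<'E'
from h import *
w=load("wrist"); e=ray(w,[(233,117),(410,117)],.177); print("blank front edge",np.round(e,4))
for c in("side","scene"):
    d=snap(c); h=cv2.cvtColor(d["im"],cv2.COLOR_BGR2HSV); m=cv2.inRange(h,(0,0,130),(180,40,255)); 
    m=cv2.morphologyEx(m,cv2.MORPH_OPEN,np.ones((3,3),np.uint8))
    x0,y0,x1,y1=(130,160,320,330) if c=="side" else (150,140,330,320); k=np.zeros_like(m);k[y0:y1,x0:x1]=255;m&=k
    C=max(cv2.findContours(m,cv2.RETR_EXTERNAL,cv2.CHAIN_APPROX_NONE)[0],key=cv2.contourArea)
    P=(ray(d,C[:,0],.075)[:,:2]*1e3).astype(np.float32); r=cv2.minAreaRect(P); print(c,np.round(r[0],1),np.round(r[1],1),round(r[2],2), np.round(cv2.approxPolyDP(P[:,None],25,True)[:,0]).tolist())
    g=(440,360); 
# wrist first overhead picture
E
```

```text
blank front edge [[0.5169 0.2155 0.177 ]
 [0.5123 0.1533 0.177 ]]
side [ 521.9 -236.7] [259.7 298.8] 88.85 [[371.0, -362.0], [668.0, -367.0], [672.0, -112.0], [376.0, -107.0]]
scene [ 521.4 -238.5] [263.2 302. ] 88.78 [[374.0, -366.0], [668.0, -368.0], [669.0, -111.0], [376.0, -108.0]]
```

>>> carry_out(
  rows=[5,-25,20,1,12,-65,25,2,19,-105,25,3,26,-145,25,3,33,-185,25,3,40,-225,25,3,47,-265,25,3,54,-305,25,3,61,-345,25,3,68,-385,25,3],
)

```text
clock: 43.6
tcp_pos: [0.5117, -0.196, 0.2045]
tcp_rot: [0.017, 1.0, -0.011, -0.001]
contact_force: [0.4, 0.2, -0.8]
width: 0.0635
```

>>> carry_out(
  rows=[8,-25,0,0,13,-43,0,0,13,-43,-30,0,13,-43,-60,0,13,-43,-80,0,13,-43,-88,0,13,-43,-88,0,13,-43,-88,0,13,-43,-88,0,13,-43,-88,0],
)

```text
clock: 44.43
tcp_pos: [0.5255, -0.2392, 0.1178]
tcp_rot: [0.018, 1.0, -0.011, -0.0]
contact_force: [-0.3, 0.2, -0.8]
width: 0.0637
```

```bash
python3 - <<'E'
from h import *
s=read_state(); p=s["tcp_pos"]; r=s["tcp_rot"]; print(p,r,"jaw ang",np.degrees(2*np.arctan2(r[2],r[1]))-90,s["width"])
d=snap("wrist"); zt=p[2]-.0041
h=cv2.cvtColor(d["im"],cv2.COLOR_BGR2HSV)
# front edge of blank and board rim's white edge in rows
for col in (260,290,320,350,380):
    c=h[:,col].astype(int); print(col,[ (i,tuple(c[i])) for i in range(0,140,8)][::2])
corks(d,(200,0,460,250),zt,.03,900)
cv2.imwrite("pics/w10.png",d["im"])
E
```

```text
[ 0.52550842 -0.2392244   0.11783305] [ 1.76317284e-02  9.99780736e-01 -1.12924014e-02 -2.90087506e-04] jaw ang -91.29424264193007 0.06370339309635639
260 [(0, (np.int64(83), np.int64(6), np.int64(185))), (16, (np.int64(78), np.int64(7), np.int64(187))), (32, (np.int64(83), np.int64(5), np.int64(187))), (48, (np.int64(83), np.int64(5), np.int64(187))), (64, (np.int64(84), np.int64(7), np.int64(190))), (80, (np.int64(83), np.int64(5), np.int64(189))), (96, (np.int64(90), np.int64(5), np.int64(188))), (112, (np.int64(84), np.int64(7), np.int64(190))), (128, (np.int64(17), np.int64(116), np.int64(112)))]
290 [(0, (np.int64(90), np.int64(6), np.int64(185))), (16, (np.int64(80), np.int64(8), np.int64(187))), (32, (np.int64(78), np.int64(7), np.int64(188))), (48, (np.int64(78), np.int64(7), np.int64(188))), (64, (np.int64(84), np.int64(7), np.int64(188))), (80, (np.int64(84), np.int64(7), np.int64(190))), (96, (np.int64(78), np.int64(7), np.int64(190))), (112, (np.int64(84), np.int64(7), np.int64(190))), (128, (np.int64(17), np.int64(115), np.int64(120)))]
320 [(0, (np.int64(83), np.int64(
[... 764 characters left out ...]
.int64(189))), (112, (np.int64(78), np.int64(7), np.int64(189))), (128, (np.int64(17), np.int64(117), np.int64(131)))]
380 [(0, (np.int64(84), np.int64(7), np.int64(186))), (16, (np.int64(84), np.int64(7), np.int64(186))), (32, (np.int64(83), np.int64(5), np.int64(187))), (48, (np.int64(80), np.int64(8), np.int64(188))), (64, (np.int64(78), np.int64(7), np.int64(189))), (80, (np.int64(84), np.int64(7), np.int64(189))), (96, (np.int64(80), np.int64(8), np.int64(190))), (112, (np.int64(83), np.int64(5), np.int64(189))), (128, (np.int64(16), np.int64(115), np.int64(137)))]
px 320 182 rect c [ 572. -241.] size [63. 48.] ang 88.3 area 2987 poly [[596, -210], [549, -209], [547, -271], [596, -272]]
```

>>> carry_out(
  rows=[0,1,-4,0,0,1,-8,0,0,1,-11,0,0,1,-13,0,0,1,-14,0,0,1,-14,0,0,1,-14,0,0,1,-14,0,0,1,-14,0,0,1,-14,0],
)

```text
clock: 45.32
tcp_pos: [0.5255, -0.2382, 0.1038]
tcp_rot: [0.018, 1.0, -0.011, -0.0]
contact_force: [-0.3, 0.2, -0.4]
width: 0.0636
```

>>> carry_out(
  rows=[0,0,0,0,0,0,0,0,0,0,0,0,0,0,0,0,0,0,0,0,0,0,20,0,0,0,60,0,0,0,100,0,0,0,140,0,0,0,170,0],
  jaw=0,
)

```text
clock: 46.15
tcp_pos: [0.5259, -0.2384, 0.2772]
tcp_rot: [0.018, 1.0, -0.011, 0.001]
contact_force: [0.4, -0.3, 0.2]
width: 0.0912
```

>>> carry_out(
  rows=[-10,35,0,0,-20,70,0,0,-20,105,0,0,-15,140,0,0,-10,170,0,0,-4,187,0,0,-4,187,0,0,-4,187,0,0,-4,187,0,0,-4,187,0,0],
)

```text
clock: 46.98
tcp_pos: [0.5217, -0.0521, 0.2771]
tcp_rot: [0.018, 1.0, -0.012, 0.001]
contact_force: [-1.1, 0.1, 0.2]
width: 0.0911
```

```bash
python3 - <<'E'
from h import *
s=read_state(); p=s["tcp_pos"]; r=s["tcp_rot"]; print(p,r,np.round(s["q"],2))
d=snap("wrist"); 
for c,box,wb in(("side",(170,195,290,290),(130,160,320,330)),("scene",(180,165,310,300),(150,140,330,320))):
    d2=snap(c); print(c); corks(d2,box,.099,.03,300)
    h=cv2.cvtColor(d2["im"],cv2.COLOR_BGR2HSV); m=cv2.inRange(h,(0,0,130),(180,40,255)); m=cv2.morphologyEx(m,cv2.MORPH_OPEN,np.ones((3,3),np.uint8))
    k=np.zeros_like(m);k[wb[1]:wb[3],wb[0]:wb[2]]=255;m&=k
    C=max(cv2.findContours(m,cv2.RETR_EXTERNAL,cv2.CHAIN_APPROX_NONE)[0],key=cv2.contourArea)
    P=(ray(d2,C[:,0],.075)[:,:2]*1e3).astype(np.float32); r=cv2.minAreaRect(P); print("board",np.round(r[0],1),np.round(r[1],1),round(r[2],2))
a=cv2.resize(load("side")["im"][140:340,120:340],(440,400)); b=d["im"][:400,120:480]; cv2.imwrite("pics/c11.png",np.hstack([a,b]))
E
```

```text
[ 0.5216655  -0.05213966  0.27712508] [ 1.81570896e-02  9.99766229e-01 -1.17176772e-02  7.10030435e-04] [-0.13  0.04  2.06 -0.04  1.04  1.49]
side
px 224 240 rect c [ 529. -235.] size [ 68. 159.] ang 88.7 area 10197 poly [[453, -267], [598, -269], [608, -204], [456, -204]]
board [ 521.9 -236.8] [259.5 298.4] 88.79
scene
px 301 288 rect c [642. -50.] size [79. 47.] ang 28.7 area 2132 poly [[596, -49], [687, -52], [665, -11]]
px 202 287 rect c [ 766. -239.] size [192.  78.] ang 88.8 area 7739 poly [[729, -334], [805, -277], [734, -143]]
px 258 222 rect c [ 527. -235.] size [ 68. 154.] ang 88.6 area 9897 poly [[450, -259], [590, -269], [604, -209], [466, -201]]
px 257 169 rect c [ 385. -343.] size [ 49. 155.] ang 27.5 area 3624 poly [[399, -423], [407, -371], [373, -356], [371, -263], [333, -295]]
board [ 521.2 -238.4] [263.9 304.3] 88.8
```

View pics/c11.png

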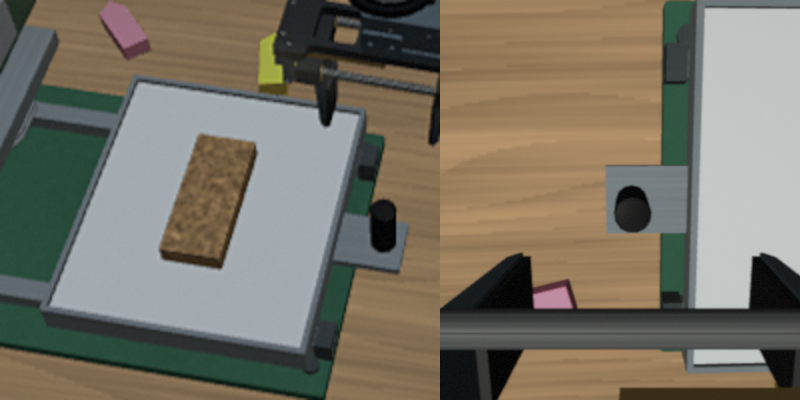

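The blank sits flat, centred and square: 88.7° in the side view against 88.8° for the board. Now I grip the handle and push the carriage home gently.

>>> carry_out(
  rows=[1,0,-35,0,1,0,-70,0,1,0,-105,0,1,0,-135,0,1,0,-158,0,1,0,-168,0,1,0,-170,0,1,0,-170,0,1,0,-170,0,1,0,-170,0],
)

```text
clock: 47.97
tcp_pos: [0.5237, -0.0523, 0.1087]
tcp_rot: [0.018, 1.0, -0.012, 0.002]
contact_force: [0.6, 0.4, 0.8]
width: 0.0915
```

>>> carry_out(
  rows=[0,0,0,0,0,0,0,0,0,0,0,0,0,0,0,0,0,0,0,0,0,0,0,0,0,0,0,0,0,0,0,0,0,0,0,0,0,0,0,0],
  jaw=255,
  newtons=30,
)

```text
clock: 48.8
tcp_pos: [0.5237, -0.0522, 0.1086]
tcp_rot: [0.018, 1.0, -0.012, 0.002]
contact_force: [-0.0, -6.2, -2.0]
width: 0.0279
```

>>> carry_out(
  rows=[0,-3,0,0,0,-8,0,0,0,-15,0,0,-1,-23,0,0,-1,-31,0,0,-1,-39,0,0,-1,-47,0,0,-1,-55,0,0,-1,-61,0,0,-1,-65,0,0],
)

```text
clock: 49.63
tcp_pos: [0.5223, -0.118, 0.1086]
tcp_rot: [0.018, 1.0, -0.012, 0.001]
contact_force: [-4.6, 4.2, 4.7]
width: 0.0278
```

>>> carry_out(
  rows=[0,-4,0,0,0,-10,0,0,0,-18,0,0,-1,-26,0,0,-1,-34,0,0,-1,-42,0,0,-1,-50,0,0,-2,-58,0,0,-2,-64,0,0,-2,-68,0,0],
)

```text
clock: 50.47
tcp_pos: [0.5206, -0.1871, 0.1086]
tcp_rot: [0.018, 1.0, -0.012, 0.002]
contact_force: [4.2, 3.9, -1.5]
width: 0.0275
```

>>> carry_out(
  rows=[0,-4,0,0,0,-10,0,0,0,-18,0,0,-1,-26,0,0,-1,-34,0,0,-1,-42,0,0,-1,-50,0,0,-2,-58,0,0,-2,-64,0,0,-2,-68,0,0],
)

```text
clock: 51.3
tcp_pos: [0.519, -0.2562, 0.1086]
tcp_rot: [0.019, 1.0, -0.013, 0.002]
contact_force: [4.8, 2.9, -3.6]
width: 0.0278
```

>>> carry_out(
  rows=[0,-4,0,0,0,-8,0,0,0,-12,0,0,0,-16,0,0,0,-20,0,0,-1,-24,0,0,-1,-28,0,0,-1,-32,0,0,-1,-35,0,0,-1,-37,0,0],
)

```text
clock: 52.13
tcp_pos: [0.5182, -0.2936, 0.1086]
tcp_rot: [0.019, 1.0, -0.013, 0.003]
contact_force: [3.0, 3.0, -1.0]
width: 0.0277
```

>>> carry_out(
  rows=[0,-1,0,0,0,-3,0,0,0,-4,0,0,0,-5,0,0,0,-6,0,0,0,-7,0,0,0,-8,0,0,0,-9,0,0,0,-10,0,0,0,-10,0,0],
)

```text
clock: 52.97
tcp_pos: [0.518, -0.3015, 0.1085]
tcp_rot: [0.017, 1.0, -0.013, 0.002]
contact_force: [3.4, 26.0, 11.4]
width: 0.0274
```

The end stop answered with 26 N at y=-0.3015, which is 249 mm of travel. I relax, open and rise clear.

>>> carry_out(
  rows=[0,0,0,0,0,0,0,0,0,0,0,0,0,0,0,0,0,0,0,0,0,0,0,0,0,0,15,0,0,0,50,0,0,0,90,0,0,0,130,0],
  jaw=0,
)

```text
clock: 53.8
tcp_pos: [0.5174, -0.3013, 0.2396]
tcp_rot: [0.016, 1.0, -0.013, 0.001]
contact_force: [0.6, -0.4, 0.6]
width: 0.0901
```

>>> carry_out(
  rows=[0,30,20,0,0,70,40,0,0,110,60,0,0,150,80,0,0,180,100,0,0,200,100,0,0,200,100,0,0,200,100,0,0,200,100,0,0,200,100,0],
)

```text
clock: 54.63
tcp_pos: [0.5172, -0.1021, 0.3391]
tcp_rot: [0.016, 1.0, -0.014, 0.001]
contact_force: [0.2, -0.1, -0.6]
width: 0.0909
```

```bash
python3 - <<'E'
from h import *
snap("side","sF"); d=snap("scene","scF"); print(read_state()["clock"])
E
```

```text
54.7333
```

View pics/sF.png

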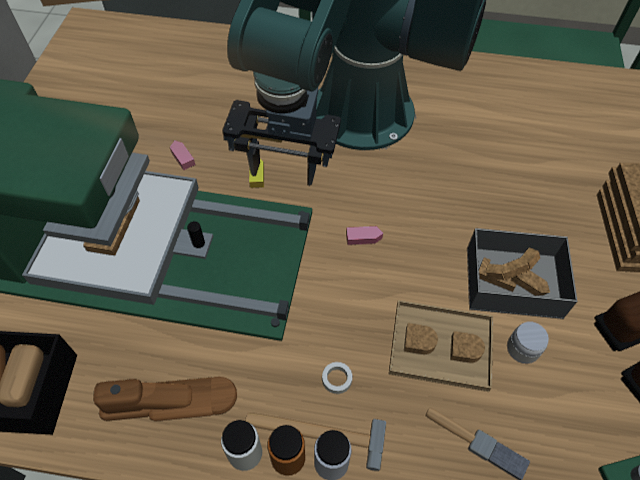

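The final side view shows the carriage home with the blank under the head at (112,230). The lifts are in the tray at (421,338) and (467,346), the waste is in the bin at (515,270), and the tape (337,377) and tin (529,342) have not moved.

```bash
python3 -c "
from rig import job_done; print(job_done())"
```

```text
the job is handed in; nothing more can be done
None
```

The job is handed in, finished at about 55 s on the robot's clock.

- **Carriage out:** I drew it out to its end stop before clearing anything. At the stop the pull overran and briefly forced the jaws open, with 65 N measured on the wrist at the end of that move (limit 120 N). I backed off and nothing moved.
- **Waste:** Only the fork, stub and arc were present, and all three are in the scrap bin. The arc was knocked aside partway through, so I measured it again before gripping it. It lies on top of the other two, inside the bin.
- **Heel lifts:** Both lie flat, side by side, in the parts tray.
- **Blank:** It was laid flat in the middle of the board and squared up, at 88.7° against the board's 88.8° in the side view. Centring was checked to about 3 mm.
- **Carriage home:** I pushed it until the stop answered with 26 N, after 249 mm of travel against the 250 mm expected.

The last side picture shows the blank on the board under the press head, the tin and tape unmoved, and the pink and yellow look-alikes still in place. After the carriage went home I did not measure the blank's position again, because the head partly hides it. None of the final checks failed. The gripper had picked up a tilt of about 2° by the time it laid the blank, but the blank lay flat once released.

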